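Free and lever open the cover of an instrument case

ROBOT

A 7-joint arm with a two-finger parallel gripper is mounted at the origin on the work surface. World frame = base frame: x ahead of the robot, y to its left, z up, the work surface at z = 0. Lengths are in m, angles in rad, forces in N, time in s.
With the tool pointing down it reaches from about 0.4 to 0.9 m from the base axis. Payload 5.5 kg.
Tool frame: the origin (TCP) lies at the very end of the fingers, on their centre line; the grasp point (between the pads) lies 19 mm behind it; z points along the fingers, y is the line along which they close (so a half turn about z gives the same grasp; the last joint's range is limited). The gripper opens to 85 mm and grips with 20 to 120 N. Pads are 22 mm wide; open, the fingers measure 114 mm over their backs; the gripper's body (76 mm by 85 mm) begins 54 mm behind the grasp point. The pads swing forward as they close: fully open they stand 13 mm farther back than shut.
Start: joints at [1.5, 0.501, -0.427, 1.55, 0.221, 1.138, -0.21], TCP at [0.213, -0.614, 0.231] pointing down, gripper open.
Joint ranges: [-2.88, 2.88], [-0.31, 2.03], [-1.54, 1.56], [0.2, 2.42], [-1.41, 4.55], [0.19, 2.02], [-2.57, 2.57]. Speed limits (rad/s): [2.57, 2.57, 3.14, 3.14, 3.14, 3.14, 3.14].

INTERFACE

Orientations are given as a rotation vector (axis times angle).
In Python, from cell import arm, viewer gives the robot as it stands.
- The arm moves only by the tool apply_moves, never from a script. Its argument "deltas" is a list of rows, each a list of 7 numbers: the turn, a rotation vector about the tool's x, y, z in rad, then the shift along the tool's x, y, z in m, then the finger opening in m, from 0 to 0.0854. In form: [[rx, ry, rz, dx, dy, dz, jaw], ...]. A call has 1 to 5 rows; each row is the pose to reach, as a shift and turn from the pose commanded when the call began, along the tool's axes at that moment; what a row does not reach only later rows make up. A row lasts 1/10 s, in which the tool goes at most 50 mm and 8.59 degrees, less where a joint would pass 70% of its speed; a pose out of reach is approached as far as the arm can. A call with a gripper value outside its range is refused whole. The fingers move at their own pace and stop on an object; "force" is the grip in N (left out, the last holds). Time passes only in rows, so rows that repeat a pose let the fingers close. It gives the time, the measured TCP pose, the force, the opening and the grip force at its end, in the units of the state.
- arm.observe(): the state, without advancing time (a new reading comes with each control period).
- viewer.camera(name): name is "scene" or "top" or "wrist"; returns a dict with "img" (480x640x3 uint8, blue, green, red), "vertical_fov" (degrees; the focal length in pixels is half the picture's height over the tangent of half this angle, whatever the lens; pixels are square), "cx", "cy" (the principal point, pixels), "position" and "attitude" of the camera in the world; the wrist camera has in their place "mount" (4x4, takes a point from camera to tool coordinates, whose origin is the TCP and whose axes are the flange's). Camera axes: x right, y down, z forward; pixel columns grow to the right and rows downward; lengths in m; the calibration is good to about 2 mm. A picture is of the moment at which its call begins: read the wrist's pose just before it. There is no depth.
- arm.finish_job(): hands the job in; it is judged then, once.
Trained networks look in the newest picture that a camera, given by its name, has taken for a name from the list of things; names that differ only in an ending like _2 or _b are one class to them, and where a whole thing is asked for, a point or a joint stands for the part that bears it (a point fixed in the world has none). Each returns a list of dicts, best first, with "score" (0 to 1); they miss things now and then, are a little off and sometimes report something else, mostly with a low value. They report only what shows in the picture. A call takes as long as a camera call. They do not tell look-alikes from the thing itself.
- viewer.boxes_of(camera, query): "at" ([x, y, z] in m, in world coordinates, good to about 4 mm: the middle of the surface that is visible of it).
- viewer.mark_of(camera, query): "at" ([x, y, z] in m, in world coordinates, good to about 4 mm: a listed point, or the origin of a listed thing).
The state is a dict: "time": time; "q": joint angles; "qvel": joint speeds; "joint_efforts": joint torques, N m; "tcp_pos": TCP position; "orientation": TCP orientation; "wrist_force": force on the tool from outside, world axes, zero at the start; "torque": the same for the moment, N m; "finger_gap": finger opening in m; "finger_force": force on a finger pad.
Only numpy, scipy, OpenCV 4.12 (cv2) and the standard library are available. Lean on these libraries where they do the work, as an engineer would, in place of code of your own. Each camera call takes 0.05 s, during which the arm holds its last target. There are 200 camera calls.

TASK

Take the orange opening tool from its rest and run its blade tip along the joint under the white cover's front lip, in one slow pass from the yellow mark to the red mark (never faster than 8 cm a second while the blade is in the joint) with the cover staying shut, to free its catches. Then lever the cover up with the blade until it stands open by itself at 35 degrees or more, without forcing anything and without the gripper itself touching the case or cover. Lay the tool back on its rest and leave the other things on the bench where they are.

Things in the scene. Friction and masses are not known exactly. Their poses are not given: they have to be found in the camera images.
- opener: loose opening tool, 185 mm long, about 90 g: orange square handle 100 mm long, 20 x 20 mm (x -50 to 50 mm), steel shaft 8 mm thick (x 50 to 100 mm), flat steel blade 12 mm wide (y), 3 mm thick (z) (x 100 to 135 mm). Origin: centre of the handle's underside; x points to the blade, z up as it lies; shaft and blade lie at z = 10 mm
- opener_tip (a point): middle of the blade's front edge, at (135, 0, 10) mm in the tool's frame
- opener_grip (a point): centre of the handle, at (0, 0, 10) mm in the tool's frame; the place to grip (20 mm wide across y)
- rest: fixed tool rest: dark plate 120 x 70 mm, 6 mm thick, with two black saddles (14 mm long, at x = -44 and 44 mm) under the ends of the handle; fingers fit between them. Saddle floors are 26 mm above the bench, 48 mm wide between side lips 8 mm high. Origin: centre of its underside; x along the lying tool, z up
- rest_seat (a point): middle of the rest at the height of the saddle floors (26 mm above the bench), where the origin of the lying tool belongs
- case: fixed black case 170 mm wide (y) with white cover, on a cradle plate. Origin: on the bench under the middle of the joint's back wall (plane x = 0); x points away from the robot to the hinge, y to the yellow mark, z up. A blue guard rail stands before the joint at x -60 to -50 mm, 200 mm wide, top at z = 52 mm: the tool must reach over it, sloping down 30 to 35 degrees into the joint
- joint_mid (a point): middle of the joint, on its back wall (x = 0) at mid height, 31 mm above the bench; axes as the case. The joint is a slot along y, 14 mm high and 10 mm deep: below it a black ledge, top at z = 24 mm, from x = -22 mm to 0; above it the cover's lip, underside at z = 38 mm, overhanging from x = -10 mm. It is open to the front and at both ends
- joint_yellow (a point): the same line, 60 mm towards the yellow mark (+y): the pass begins with the tip here (under the lip, so 0 to 10 mm in front of it)
- joint_red (a point): the same line, 60 mm towards the red mark (-y): the pass ends with the tip here
- cover (a joint): angle of the white cover (144 x 170 mm, 5 mm thick, 180 g), hinged along y at its far edge: 0 shut, grows as its front lip rises, at most 1.9 rad; a stiff hinge holds it wherever it is left
- cover_lip (a point): middle of the lower edge of the cover's front lip, 142 mm from the hinge; moves with the cover, its frame turns with it
- cover_hinge (a point): middle of the cover's hinge line, 132 mm behind the joint's back wall and 38 mm above the bench
- parts_bin: bystander: blue open parts bin 130 x 100 x 45 mm, origin at the centre of its underside; it stands on one side of the case and the tool rest on the other, either way round
- mug: bystander: white mug, 80 mm wide, 90 mm high, origin at the centre of its underside
- jar: bystander: amber jar, 60 mm wide, 80 mm high, origin at the centre of its underside
Things that resemble listed ones, but are neither listed nor needed, are in the scene too. Of the things that look like the opener, the smaller one is meant. There is more than one size of the rest; the one meant has the size given above.

How it is judged:
By the outcome, as a careful person would: the job done as asked, in the order asked, and still so for the second after the job is handed in, with the robot touching nothing.
It also fails if it takes over 64 s, if anything falls off the work surface, if the arm or the gripper's body presses on something with over 40 N, if the wrist force passes 120 N, or if a joint passes its speed limit or range.

## Working session

There is one attempt and no reset: what is moved stays moved. The work goes in short steps, Python scripts to look and compute and a tool call to move; the robot and the scene stay as the last step left them, time stands still between calls to the robot, and variables do not carry over. Pictures are saved under pics/ and viewed, at most 13 in all, crops included, and the job is handed in when it is done.

Besides the shell and the picture viewer there is one more tool, called after "Emit:" by a JSON object that holds its "api" and its "payload". apply_moves: Moves the arm, as the interface text tells. Its arguments: {"type":"object","properties":{"deltas":{"type":"array","items":{"type":"array","items":{"type":"number"}}},"force":{"type":"number"}},"required":["deltas"]}

```bash
ls; mkdir -p pics
python3 - <<'E'
from cell import arm, viewer
import cv2, numpy as np
s=arm.observe(); print(s)
for n in ("scene","top"):
    c=viewer.camera(n); cv2.imwrite(f"pics/{n}0.png",c["img"]); print(n,c["vertical_fov"],c["cx"],c["cy"],c["position"],c["attitude"])
    for q in ("opener","opener_tip","opener_grip","rest","rest_seat","joint_mid","joint_yellow","joint_red","cover_lip","cover_hinge","case","parts_bin","mug","jar"):
        print(q,[(np.round(d["at"],3).tolist(),round(d["score"],2)) for d in viewer.mark_of(n,q)])
E
```

```text
pics
{'time': 0.0, 'q': array([ 1.50020091,  0.50187227, -0.426766  ,  1.5514347 ,  0.22080255,
        1.1382877 , -0.21028463]), 'qvel': array([-1.22669957e-03,  3.79405221e-04, -7.88114100e-04, -8.65380618e-05,
        1.10674941e-04, -1.05005933e-03,  9.60459501e-05]), 'joint_efforts': array([-9.90167837e-05, -5.69523454e+01, -5.81630856e+00, -2.80948341e+01,
        1.05497488e-02,  1.19601586e-02,  6.75937190e-05]), 'tcp_pos': array([ 0.21268005, -0.61349714,  0.23024816]), 'orientation': array([-3.09602471e+00, -5.21644686e-01,  4.10401347e-04]), 'wrist_force': array([0.23704195, 0.18285853, 0.12874179]), 'torque': array([ 0.01794964, -0.03781232,  0.04043816]), 'finger_force': 0.0, 'finger_gap': 0.08547671248351717}
scene 51.06121156419991 318.48129525195117 245.54204661402773 [1.56580419 0.19583483 0.93923809] [-1.57202713 -1.83503888  0.87275212]
opener [([0.24, 0.431, 0.003], 0.96), ([0.419, 0.258, 0.029], 0.83)]
opener_tip [([0.405, 0.539, 0.009], 0.63), ([0.552, 0.264, 0.037], 0.6)]
opener_grip [([0.413, 0.257, 0.032], 0.84), ([0.236, 0.43, 0.014], 0.59)]
rest [([0.422, 
[... 860 characters left out ...]
r_grip [([0.418, 0.254, 0.034], 0.76), ([0.237, 0.431, 0.01], 0.72)]
rest [([0.422, 0.262, -0.001], 0.7), ([0.541, 0.407, 0.003], 0.61), ([0.705, 0.316, 0.002], 0.47)]
rest_seat [([0.542, 0.407, 0.029], 0.82), ([0.418, 0.261, 0.024], 0.8)]
joint_mid [([0.613, -0.042, 0.034], 0.91), ([0.606, 0.02, 0.032], 0.35)]
joint_yellow [([0.608, 0.022, 0.035], 0.85)]
joint_red [([0.622, -0.101, 0.027], 0.79)]
cover_lip [([0.608, -0.041, 0.041], 0.82)]
cover_hinge [([0.743, -0.02, 0.036], 0.79), ([0.42, 0.258, 0.026], 0.45)]
case [([0.616, -0.041, -0.003], 0.9)]
parts_bin [([0.47, -0.28, -0.003], 0.93)]
mug [([0.729, -0.344, -0.0], 0.88), ([0.623, -0.1, 0.026], 0.28)]
jar [([0.706, 0.312, -0.002], 0.67)]
```

View pics/top0.png

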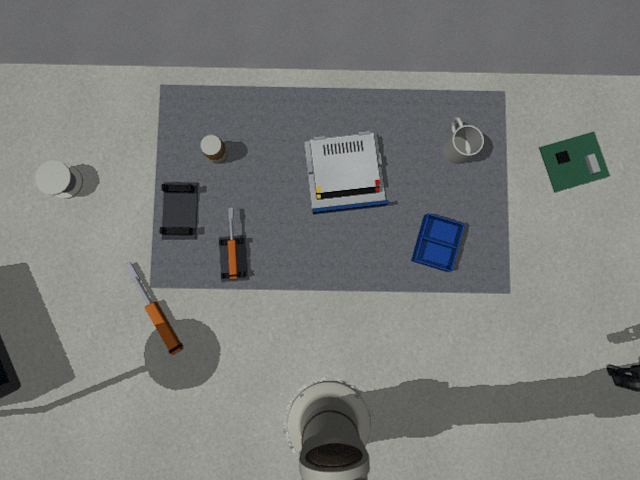

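View pics/scene0.png

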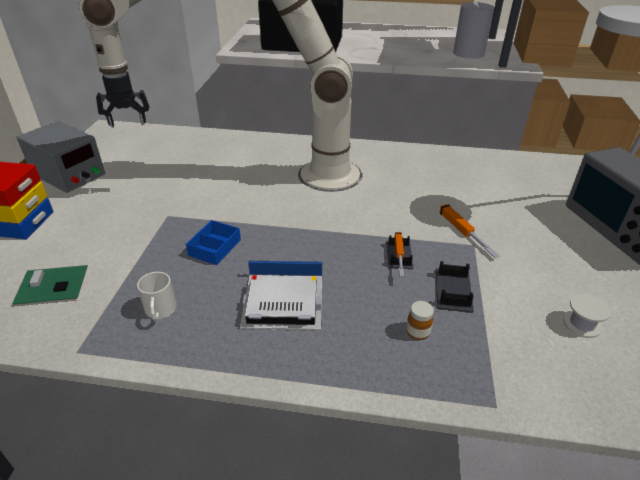

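The small opener is at top (233,258), lying on the small rest. The larger look-alike is at top (160,320) and the big empty rest at (180,210). The measured grip-to-tip lengths are 135 mm and 198 mm, so the tool on the rest is the one meant. The case is at top (345,170), with its yellow mark on the left (+y) and its red mark on the right. I'll write the helpers and start moving.

Create h.py:
```python
from cell import arm, viewer
import numpy as np, cv2
from scipy.spatial.transform import Rotation as Ro
np.set_printoptions(precision=4,suppress=True)
def state():
    s=arm.observe(); return s,np.array(s["tcp_pos"]),Ro.from_rotvec(s["orientation"])
def Rtool(yaw,pitch):
    """x along the tool heading yaw, sloping down by pitch; z down-ish"""
    x=np.array([np.cos(pitch)*np.cos(yaw),np.cos(pitch)*np.sin(yaw),-np.sin(pitch)])
    y=np.array([np.sin(yaw),-np.cos(yaw),0]); return Ro.from_matrix(np.c_[x,y,np.cross(x,y)])
def plan(p0,R0,wps):
    for p,R in wps:
        print("rot",(R0.inv()*R).as_rotvec().round(4),"d",R0.inv().apply(np.array(p)-p0).round(4))
def chain(p0,R0,wps):
    for p,R in wps:
        plan(p0,R0,[(p,R)]); p0,R0=np.array(p),R
def wcam():
    s,p,R=state(); c=viewer.camera("wrist"); T=np.eye(4); T[:3,:3]=R.as_matrix(); T[:3,3]=p
    return c,T@np.array(c["mount"])
def K(c):
    f=240/np.tan(np.radians(c["vertical_fov"])/2); return f,c["cx"],c["cy"]
def proj(c,T,P):
    q=(np.linalg.inv(T)@np.c_[np.atleast_2d(P),np.ones(len(np.atleast_2d(P)))].T)[:3]
    f,cx,cy=K(c); return np.c_[f*q[0]/q[2]+cx,f*q[1]/q[2]+cy]
def ray_z(c,T,uv,z):
    f,cx,cy=K(c); uv=np.atleast_2d(uv); d=np.c_[(uv[:,0]-cx)/f,(uv[:,1]-cy)/f,np.ones(len(uv))]@T[:3,:3].T
    return T[:3,3]+d*((z-T[2,3])/d[:,2])[:,None]
def marks(cam,qs,f=viewer.mark_of):
    for q in qs: print(q,[(np.round(d["at"],4).tolist(),round(d["score"],2)) for d in f(cam,q)[:3]])
```

```text
(no output)
```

Emit:
{"api": "apply_moves", "payload": {"deltas": [[0,0,0.333,0.427,-0.449,-0.07,0.0854],[0,0,0.333,0.427,-0.449,-0.07,0.0854],[0,0,0.333,0.427,-0.449,-0.07,0.0854],[0,0,0.333,0.427,-0.449,-0.07,0.0854],[0,0,0.333,0.427,-0.449,-0.07,0.0854]]}}

```text
time: 2.0
tcp_pos: [0.3164, -0.3861, 0.2598]
orientation: [3.141, 0.001, 0.0]
wrist_force: [1.2, -0.8, -0.8]
finger_gap: 0.0855
finger_force: 0.0
```

Emit:
{"api": "apply_moves", "payload": {"deltas": [[0,0,0,0.15,-0.33,-0.06,0.0854],[0,0,0,0.15,-0.33,-0.06,0.0854],[0,0,0,0.15,-0.33,-0.06,0.0854],[0,0,0,0.15,-0.33,-0.06,0.0854],[0,0,0,0.15,-0.33,-0.06,0.0854]]}}

```text
time: 2.5
tcp_pos: [0.4181, -0.1614, 0.301]
orientation: [3.14, 0.001, 0.001]
wrist_force: [-0.2, -0.8, 1.0]
finger_gap: 0.0851
finger_force: 0.0
```

Emit:
{"api": "apply_moves", "payload": {"deltas": [[0,0,0,0.05,-0.12,-0.02,0.0854],[0,0,0,0.05,-0.12,-0.02,0.0854],[0,0,0,0.05,-0.12,-0.02,0.0854],[0,0,0,0.05,-0.12,-0.02,0.0854]]}}

```text
time: 2.9
tcp_pos: [0.4694, -0.0377, 0.3216]
orientation: [-3.14, -0.015, -0.005]
wrist_force: [0.7, -0.3, 0.7]
finger_gap: 0.085
finger_force: 0.0
```

Run:
```python
from h import *
c,T=wcam(); cv2.imwrite("pics/w1.png",c["img"]); print(c["mount"],c["vertical_fov"],c["cx"],c["cy"]); print(T[:3,3],state()[1],state()[2].as_rotvec())
marks("wrist",["joint_mid","joint_yellow","joint_red","cover_hinge","cover_lip"])
```

```text
[[-0.0008 -0.9656 -0.2601  0.0658]
 [ 1.     -0.0006 -0.0005 -0.0001]
 [ 0.0003 -0.2601  0.9656 -0.1433]
 [ 0.      0.      0.      1.    ]] 61.79392111356048 319.81752094314726 240.50714832562065
[ 0.5346 -0.0371  0.4652] [ 0.4683 -0.0407  0.3209] [-3.1415 -0.0101 -0.0023]
joint_mid [([0.6154, -0.0416, 0.0333], 0.93)]
joint_yellow [([0.6123, 0.015, 0.0348], 0.84)]
joint_red [([0.6258, -0.0983, 0.0352], 0.72)]
cover_hinge []
cover_lip [([0.6036, -0.0389, 0.039], 0.81)]
```

View pics/w1.png

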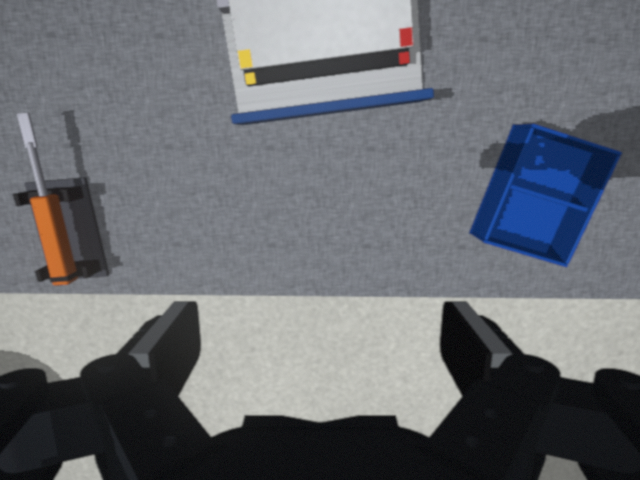

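The wrist view shows the opener in its rest at (50,235). The case front is at (330,60), with the yellow mark at (248,65), the red mark at (405,45) and the rail along (335,105). Next I'll go above the opener.

Emit:
{"api": "apply_moves", "payload": {"deltas": [[0,0,0,-0.03,-0.24,0.06,0.0854],[0,0,0,-0.03,-0.24,0.06,0.0854],[0,0,0,-0.03,-0.24,0.06,0.0854],[0,0,0,-0.03,-0.24,0.06,0.0854],[0,0,0,-0.03,-0.24,0.06,0.0854]]}}

```text
time: 3.7
tcp_pos: [0.4374, 0.1969, 0.2598]
orientation: [3.141, -0.004, 0.001]
wrist_force: [1.5, -0.1, 0.4]
finger_gap: 0.0853
finger_force: 0.0
```

Emit:
{"api": "apply_moves", "payload": {"deltas": [[0,0,0,0,-0.05,0.02,0.0854],[0,0,0,0,-0.05,0.02,0.0854],[0,0,0,0,-0.05,0.02,0.0854]]}}

```text
time: 4.0
tcp_pos: [0.4365, 0.2472, 0.2393]
orientation: [3.142, 0.005, -0.004]
wrist_force: [1.1, -1.4, -1.1]
finger_gap: 0.0854
finger_force: 0.0
```

Run:
```python
from h import *
c,T=wcam(); cv2.imwrite("pics/w2.png",c["img"]); np.save("w2T.npy",T); print(state()[1],state()[2].as_rotvec())
marks("wrist",["opener","opener_grip","opener_tip","rest_seat","rest"])
# reprojection of the close-by case in w1 is done later
```

```text
[0.4374 0.2456 0.2397] [ 3.1407  0.0006 -0.002 ]
opener [([0.414, 0.254, 0.0251], 0.78)]
opener_grip [([0.4162, 0.2544, 0.0357], 0.82), ([0.4179, 0.2528, 0.0258], 0.74)]
opener_tip [([0.4052, 0.5377, 0.021], 0.73), ([0.5527, 0.2645, 0.0334], 0.58)]
rest_seat [([0.4223, 0.2596, 0.0238], 0.76), ([0.5499, 0.4055, 0.0324], 0.56)]
rest [([0.5467, 0.4118, 0.0011], 0.88), ([0.4232, 0.2598, 0.002], 0.82)]
```

View pics/w2.png

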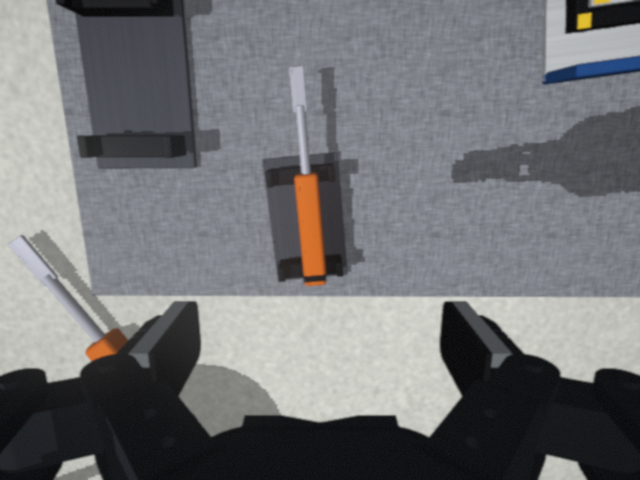

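The chosen tool lies at (310,230) on the small rest. The bigger look-alike is at the lower left (60,300) and the bigger rest at (135,80). I'll measure the handle precisely.

Run:
```python
from h import *
c=viewer.camera("top"); Tt=np.eye(4); Tt[:3,:3]=Ro.from_rotvec(c["attitude"]).as_matrix(); Tt[:3,3]=c["position"]; ct=dict(c)
T=np.load("w2T.npy"); cw=dict(vertical_fov=61.79392111356048,cx=319.81752,cy=240.50715)
def blob(img,x0,x1,y0,y1):
    h=cv2.cvtColor(img,cv2.COLOR_BGR2HSV); m=cv2.inRange(h,(5,130,60),(22,255,255)); k=np.zeros_like(m); k[y0:y1,x0:x1]=m[y0:y1,x0:x1]
    cn=max(cv2.findContours(k,cv2.RETR_EXTERNAL,cv2.CHAIN_APPROX_NONE)[0],key=cv2.contourArea)
    r=cv2.minAreaRect(cn); b=cv2.boxPoints(r); b=b[np.argsort(b[:,1])]
    return b[:2].mean(0),b[2:].mean(0),b
r0=cv2.imread("pics/top0.png")
A=blob(cv2.imread("pics/w2.png"),250,360,120,300); B=blob(r0,200,260,225,295)
for z in (.026,.036,.046):
    for cc,TT,b in ((cw,T,A),(ct,Tt,B)):
        f,r=ray_z(cc,TT,[b[0],b[1]],z); print(z,"front",f,"rear",r,"len",np.linalg.norm(f-r).round(4),"mid",(f+r)/2,"yaw",np.arctan2(*(f-r)[[1,0]]))
print(A[2],B[2])
# predicted handle centre top z=.046 per corner width
print(ray_z(cw,T,A[2],.046))
```

```text
0.026 front [0.4675 0.2604 0.026 ] rear [0.3709 0.2526 0.026 ] len 0.0969 mid [0.4192 0.2565 0.026 ] yaw 0.08027900091229358
0.026 front [0.4696 0.2632 0.026 ] rear [0.3784 0.2549 0.026 ] len 0.0915 mid [0.424  0.2591 0.026 ] yaw 0.09087158874382156
0.036 front [0.4684 0.26   0.036 ] rear [0.3745 0.2524 0.036 ] len 0.0942 mid [0.4215 0.2562 0.036 ] yaw 0.08027900091229362
0.036 front [0.4689 0.2613 0.036 ] rear [0.3785 0.2531 0.036 ] len 0.0907 mid [0.4237 0.2572 0.036 ] yaw 0.09087158874382141
0.046 front [0.4694 0.2596 0.046 ] rear [0.3782 0.2523 0.046 ] len 0.0915 mid [0.4238 0.256  0.046 ] yaw 0.08027900091229316
0.046 front [0.4681 0.2594 0.046 ] rear [0.3786 0.2513 0.046 ] len 0.0899 mid [0.4234 0.2553 0.046 ] yaw 0.09087158874382188
[[317.5415 171.694 ]
 [293.119  173.8046]
 [326.4699 275.0088]
 [302.0474 277.1194]] [[234.8862 238.9507]
 [226.7446 239.4031]
 [236.8277 273.8984]
 [228.6861 274.3508]]
[[0.4703 0.2495 0.046 ]
 [0.4685 0.2698 0.046 ]
 [0.3793 0.2414 0.046 ]
 [0.3772 0.2632 0.046 ]]
```

Emit:
{"api": "apply_moves", "payload": {"deltas": [[0,0,-0.04,-0.01,-0.005,0.04,0.0854],[0,0,-0.08,-0.018,-0.009,0.09,0.0854],[0,0,-0.08,-0.018,-0.009,0.14,0.0854],[0,0,-0.08,-0.018,-0.009,0.16,0.0854],[0,0,-0.08,-0.018,-0.009,0.16,0.0854]]}}

```text
time: 4.85
tcp_pos: [0.4175, 0.2536, 0.0777]
orientation: [3.136, 0.125, -0.008]
wrist_force: [-0.6, -0.2, -0.2]
finger_gap: 0.0855
finger_force: 0.0
```

Run:
```python
from h import *
s,p,R=state(); plan(p,R,[((0.419,0.2555,0.017),Rtool(.08,0))])
c,T=wcam(); img=c["img"]; cv2.imwrite("pics/w3.png",img); np.save("w3T.npy",T)
h=cv2.cvtColor(img,cv2.COLOR_BGR2HSV); m=cv2.inRange(h,(5,130,60),(22,255,255)); m[:, :200]=0;m[:,430:]=0
cn=max(cv2.findContours(m,cv2.RETR_EXTERNAL,cv2.CHAIN_APPROX_NONE)[0],key=cv2.contourArea)
b=cv2.boxPoints(cv2.minAreaRect(cn)); print(b); print(ray_z(c,T,b,.046))
```

```text
rot [ 0.0026  0.005  -0.0002] d [ 0.0019 -0.002   0.0607]
[[292. 165.]
 [338. 165.]
 [338. 354.]
 [292. 354.]]
[[0.4685 0.2697 0.046 ]
 [0.4701 0.25   0.046 ]
 [0.3791 0.2417 0.046 ]
 [0.3774 0.2642 0.046 ]]
```

Emit:
{"api": "apply_moves", "payload": {"deltas": [[0,0,0,0.001,-0.001,0.025,0.0854],[0,0,0,0.002,-0.002,0.045,0.0854],[0,0,0,0.002,-0.002,0.06,0.0854],[0,0,0,0.002,-0.002,0.06,0.07],[0,0,0,0.002,-0.002,0.06,0.0]], "force": 70}}

```text
time: 5.4
tcp_pos: [0.4224, 0.2586, 0.0219]
orientation: [-3.138, -0.126, -0.004]
wrist_force: [-0.1, 0.5, -0.3]
finger_gap: 0.0593
finger_force: 0.0
```

Emit:
{"api": "apply_moves", "payload": {"deltas": [[0,0,0,0,0,0,0],[0,0,0,0,0,0,0],[0,0,0,0,0,0,0],[0,0,0,0,0,0,0]]}}

```text
time: 5.8
tcp_pos: [0.422, 0.258, 0.0214]
orientation: [-3.139, -0.126, -0.003]
wrist_force: [-1.4, -0.7, 8.4]
finger_gap: 0.0185
finger_force: 68.4
```

Emit:
{"api": "apply_moves", "payload": {"deltas": [[0,0,0,0,0,-0.02,0],[0,0,0,0,0,-0.05,0],[0,0,0,0,0,-0.1,0],[0,0,0,0,0,-0.15,0],[0,0,0,0,0,-0.15,0]]}}

```text
time: 6.3
tcp_pos: [0.4248, 0.2608, 0.1767]
orientation: [-3.134, -0.127, -0.017]
wrist_force: [0.5, 0.8, -0.3]
finger_gap: 0.0189
finger_force: 68.7
```

Run:
```python
from h import *
s,p,R=state(); c,T=wcam(); cv2.imwrite("pics/w4.png",c["img"]); np.save("w4T.npy",T); print(p,R.as_rotvec(),s["wrist_force"],s["finger_gap"])
marks("wrist",["opener_tip","opener_grip"])
s,p,R=state();print(p)
a=c["img"][:330,230:410]; b=cv2.imread("pics/w1.png")[0:140,200:470]
cv2.imwrite("pics/comb.png",np.hstack([cv2.resize(a,(327,600)),cv2.resize(b,(473,245)) if 0 else cv2.copyMakeBorder(cv2.resize(b,(473,245),interpolation=cv2.INTER_CUBIC),0,355,0,0,cv2.BORDER_CONSTANT)]))
```

```text
[0.4248 0.2608 0.1767] [-3.1344 -0.127  -0.0171] [ 0.4902  0.7794 -0.263 ] 0.018938646412088055
opener_tip []
opener_grip [([0.4188, 0.2616, 0.191], 0.76)]
[0.421  0.2571 0.1702]
```

View pics/comb.png

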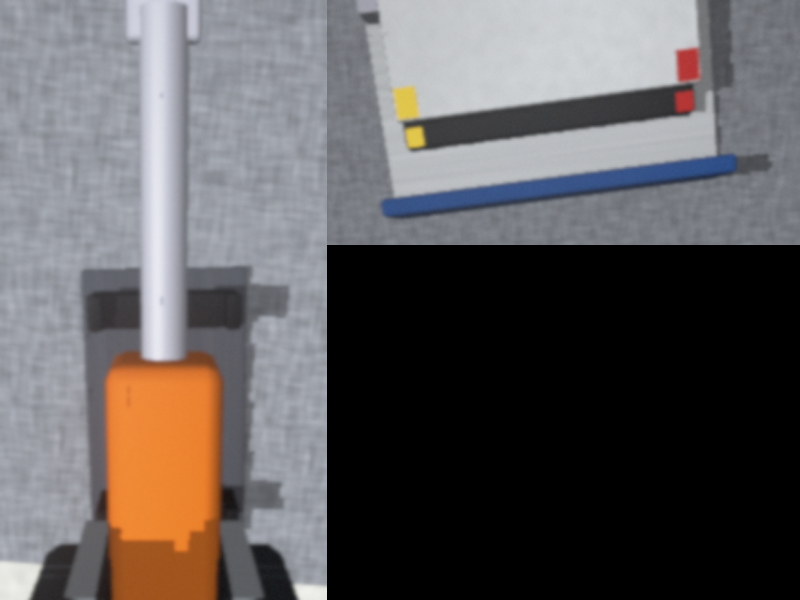

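Left crop: the tool sits straight in the gripper, handle front edge at image row 195 and column 320, with the blade cut off at the top of the frame. Right crop: cover lip edge from (244,68) to (409,49) and rail back edge from (232,114) to (433,89) in w1. Now I'll work out the case pose from these.

Run:
```python
from h import *
T=np.eye(4); T[:3,:3]=Ro.from_rotvec([-3.1415,-.0101,-.0023]).as_matrix(); T[:3,3]=[.4683,-.0407,.3209]
T=T@np.array([[-0.0008,-0.9656,-0.2601,0.0658],[1,-.0006,-.0005,-.0001],[.0003,-.2601,.9656,-.1433],[0,0,0,1]])
c=dict(vertical_fov=61.79392,cx=319.8175,cy=240.507)
print(T[:3,3])
L=ray_z(c,T,[(244,68.5),(409.5,49.1)],.043); B=ray_z(c,T,[(232.5,115.),(432.9,89.5)],.052); M=ray_z(c,T,[(244.5,59),(404,37)],.043); 
for n,q in (("lip",L),("railback",B)):
    d=q[0]-q[1]; print(n,q.tolist(),np.linalg.norm(d),"yaw",np.arctan2(-d[0],d[1]), "mid",q.mean(0))
# yellow/red ledge-front marks from img: centre px
print("marks",ray_z(c,T,[(415,136)and((415-327)/1.752+200,136/1.752),((684-327)/1.752+200,101/1.752)],.024))
yaw=.117; ex=np.array([np.cos(yaw),np.sin(yaw)])
print("jm from lip", L.mean(0)[:2]+ex*.010, "from rail",B.mean(0)[:2]+ex*.050)
```

```text
[ 0.5339 -0.0402  0.4643]
lip [[0.5943470196645296, 0.03428573432337694, 0.04299999999999998], [0.6126103917269392, -0.12603866026432822, 0.04299999999999998]] 0.16136127868545225 yaw 0.11342617198018193 mid [ 0.6035 -0.0459  0.043 ]
railback [[0.5505784043463295, 0.04581952008870956, 0.05199999999999999], [0.5752186887537221, -0.1491007080964805, 0.05199999999999999]] 0.19647147113879856 yaw 0.12574517303304414 mid [ 0.5629 -0.0516  0.052 ]
marks [[ 0.5884  0.0316  0.024 ]
 [ 0.6082 -0.1246  0.024 ]]
jm from lip [ 0.6134 -0.0447] from rail [ 0.6126 -0.0458]
```

```bash
cat >> h.py <<'E'
JM=np.array([.6145,-.0418]); CY=.117; TIP=np.array([.133,0,-.0175])
def case2w(q):
    x,y,z=q; return np.array([JM[0]+x*np.cos(CY)-y*np.sin(CY),JM[1]+x*np.sin(CY)+y*np.cos(CY),z])
def tcp_for(q,pitch,yaw=None,tip=None):
    R=Rtool(CY if yaw is None else yaw,pitch); return case2w(q)-R.apply(TIP if tip is None else tip),R
def w2case(p):
    d=np.array(p)[:2]-JM; return np.array([d[0]*np.cos(CY)+d[1]*np.sin(CY),-d[0]*np.sin(CY)+d[1]*np.cos(CY),p[2]])
E
python3 - <<'E'
from h import *
for _ in range(3):
    s,p,R=state(); print(p,R.as_rotvec(),s["wrist_force"])
P=.602
w=[tcp_for((-.005-.1*np.cos(P),.063,.029+.1*np.sin(P)),P)]
print(w[0][0]); plan(p,R,w)
E
```

```text
[0.421  0.2571 0.1702] [3.1383 0.1259 0.0007] [ 0.1064 -0.0641 -2.0904]
[0.421  0.2571 0.1702] [3.1383 0.1259 0.0007] [ 0.1064 -0.0641 -2.0904]
[0.421  0.2571 0.1702] [3.1383 0.1259 0.0007] [ 0.1064 -0.0641 -2.0904]
[ 0.4016 -0.0034  0.1465]
rot [-0.0103 -0.6023 -0.0359] d [-0.0402  0.2581  0.0239]
```

Emit:
{"api": "apply_moves", "payload": {"deltas": [[0,-0.06,0,-0.005,0.04,0,0],[0,-0.18,-0.01,-0.01,0.085,0,0],[0,-0.3,-0.02,-0.02,0.13,0.01,0],[-0.01,-0.42,-0.03,-0.03,0.175,0.015,0],[-0.01,-0.54,-0.036,-0.04,0.22,0.02,0]]}}

```text
time: 6.95
tcp_pos: [0.3978, 0.0334, 0.149]
orientation: [2.99, 0.177, -0.839]
wrist_force: [0.9, -0.1, -1.3]
finger_gap: 0.0188
finger_force: 68.7
```

Run:
```python
from h import *
s,p,R=state(); print(p)
P=.602
plan(p,R,[tcp_for((-.005-.1*np.cos(P),.063,.029+.1*np.sin(P)),P)])
```

```text
[0.3978 0.0334 0.149 ]
rot [ 0.0002 -0.055   0.0015] d [0.0008 0.037  0.0024]
```

Emit:
{"api": "apply_moves", "payload": {"deltas": [[0,-0.03,0,0,0.02,0.001,0],[0,-0.055,0.001,0.001,0.037,0.002,0],[0,-0.055,0.001,0.001,0.037,0.002,0],[0,-0.055,0.001,0.001,0.037,0.002,0]]}}

```text
time: 7.35
tcp_pos: [0.4027, -0.0, 0.1476]
orientation: [2.966, 0.176, -0.91]
wrist_force: [-0.2, 0.6, -0.4]
finger_gap: 0.0189
finger_force: 68.8
```

Run:
```python
from h import *
s,p,R=state(); print(p,R.as_rotvec()); print("tip exp",p+R.apply(TIP),w2case(p+R.apply(TIP)))
for n in("scene","top"):
    c=viewer.camera(n); cv2.imwrite(f"pics/{n}1.png",c["img"])
    marks(n,["opener_tip","joint_mid"])
s,p,R=state(); print(p,R.as_rotvec()); print("tip exp",p+R.apply(TIP),w2case(p+R.apply(TIP)))
a=cv2.imread("pics/top1.png")[100:260,270:430]; cv2.imwrite("pics/c1.png",np.hstack([cv2.resize(a,(400,400),interpolation=cv2.INTER_CUBIC),cv2.resize(cv2.imread("pics/scene1.png")[220:380,200:360],(400,400),interpolation=cv2.INTER_CUBIC)]))
```

```text
[ 0.4027 -0.      0.1476] [ 2.9663  0.1756 -0.91  ]
tip exp [0.5218 0.0141 0.0875] [-0.0856  0.0664  0.0875]
opener_tip [([0.4034, 0.5384, 0.0115], 0.83), ([0.5156, 0.0132, 0.0865], 0.75)]
joint_mid [([0.6152, -0.0422, 0.0322], 0.65), ([0.4025, 0.0021, 0.1546], 0.58), ([0.745, -0.0224, 0.0424], 0.25)]
opener_tip [([0.404, 0.5384, 0.0132], 0.96)]
joint_mid []
[ 0.4032 -0.0005  0.1485] [ 2.9656  0.1761 -0.9072]
tip exp [0.5224 0.0137 0.0886] [-0.085   0.0658  0.0886]
```

View pics/c1.png

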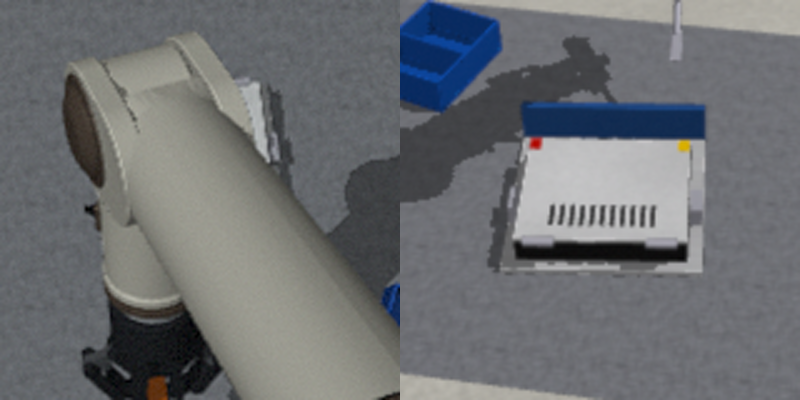

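The scene crop shows the blade tip at about (310,243), before the rail on the yellow side. The arm hides the case in the top view. I'll check the reading noise and the tip pixel against the prediction.

Run:
```python
from h import *
ps=[];rs=[]
c=viewer.camera("scene"); T=np.eye(4); T[:3,:3]=Ro.from_rotvec(c["attitude"]).as_matrix(); T[:3,3]=c["position"]
for _ in range(6):
    s,p,R=state(); ps.append(p); rs.append(R.as_rotvec()); viewer.camera("wrist")
print(np.array(ps)); p=np.mean(ps,0); R=Ro.from_rotvec(np.mean(rs,0)); print(p,np.std(rs,0))
t=p+R.apply(TIP); print("tip",t,w2case(t),"px",proj(c,T,t), "blade back end px",proj(c,T,p+R.apply(TIP-[.035,0,0])), "corners",proj(c,T,[p+R.apply(TIP+[0,.006,0]),p+R.apply(TIP-[0,.006,0])]))
# case features: cover top front corners, hinge-side corners, rail top
for q in [(-.010,.085,.043),(-.010,-.085,.043),(-.06,.1,.052),(-.06,-.1,.052),(-.05,.1,.052),(-.05,-.1,.052)]: print(q,proj(c,T,case2w(q)))
im=c["img"][225:300,235:355]; cv2.imwrite("pics/c2.png",cv2.resize(im,None,fx=6.6,fy=6.6,interpolation=cv2.INTER_CUBIC))
```

```text
[[ 0.4032 -0.0008  0.1484]
 [ 0.4033 -0.001   0.1483]
 [ 0.4032 -0.0012  0.1482]
 [ 0.4032 -0.0013  0.1482]
 [ 0.4033 -0.0013  0.1481]
 [ 0.4032 -0.0014  0.1481]]
[ 0.4032 -0.0012  0.1482] [0.0001 0.0007 0.0005]
tip [0.5224 0.0129 0.0882] [-0.0851  0.0651  0.0882] px [[308.663  244.3586]] blade back end px [[309.1397 232.0876]] corners [[306.4464 244.3019]
 [310.8801 244.4153]]
(-0.01, 0.085, 0.043) [[314.9111 275.6704]]
(-0.01, -0.085, 0.043) [[250.8437 273.9498]]
(-0.06, 0.1, 0.052) [[321.1927 260.9108]]
(-0.06, -0.1, 0.052) [[247.651  258.9894]]
(-0.05, 0.1, 0.052) [[321.0783 263.3299]]
(-0.05, -0.1, 0.052) [[247.1158 261.3887]]
```

View pics/c2.png

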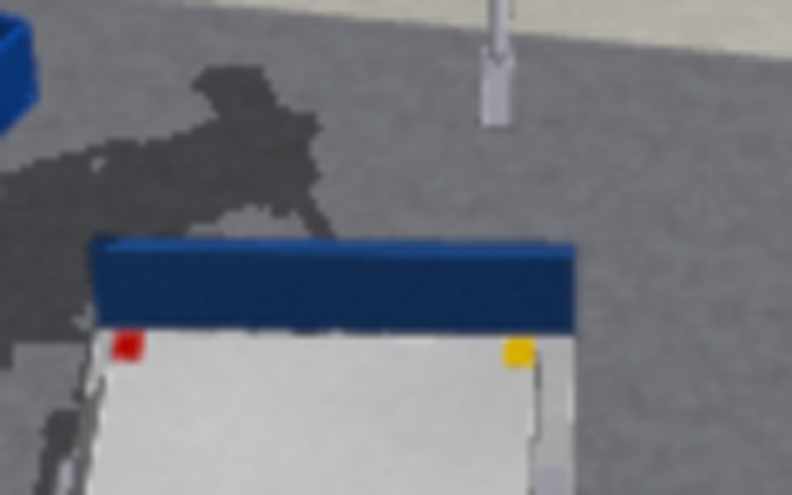

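The tip is at scene (310.2,244.1) and the rail ends at (322,262) and (249,261). Both are shifted the same way sideways, so the relative y is good. To refine x and z, I'll scan the edges in a settled wrist view.

```bash
cat > scan.py <<'E'
from h import *
def scan(c,T,z,ys,x0,x1,ch):
    out=[]
    xs=np.arange(x0,x1,.0005); g=cv2.GaussianBlur(c["img"],(3,3),0).astype(np.float32)
    v=ch(g)
    for y in ys:
        P=np.array([case2w((x,y,z)) for x in xs]); uv=proj(c,T,P).astype(np.float32)
        if uv.min()<0 or uv[:,0].max()>638 or uv[:,1].max()>478: out.append((y,"out",uv[0].round())); continue
        pr=cv2.remap(v,uv[None,:,0],uv[None,:,1],cv2.INTER_LINEAR)[0]; gr=np.gradient(cv2.GaussianBlur(pr[None],(7,1),0)[0])
        i,j=gr.argmax(),gr.argmin(); out.append((y,round(float(xs[i])*1e3,1),round(float(gr[i]),1),round(float(xs[j])*1e3,1),round(float(gr[j]),1)))
    return out
blue=lambda g: g[...,0]-g[...,2]
gray=lambda g: g.mean(2)
E
python3 - <<'E'
from scan import *
c,T=wcam(); cv2.imwrite("pics/w5.png",c["img"]); np.save("w5T.npy",T)
ys=[-.06,-.03,0,.03]
print("rail",scan(c,T,.052,ys,-.075,-.035,blue)); print("lip",scan(c,T,.043,ys,-.03,.012,gray)); print("ledge front",scan(c,T,.024,ys,-.045,-.012,gray))
print(proj(c,T,[case2w((-.05,.1,.052)),case2w((-.05,-.1,.052)),case2w((-.01,.085,.043)),case2w((-.01,-.085,.043))]))
s=viewer.camera("scene"); T=np.eye(4); T[:3,:3]=Ro.from_rotvec(s["attitude"]).as_matrix(); T[:3,3]=s["position"]
print("scene rail",scan(s,T,.052,ys,-.075,-.03,gray)); print("scene rail b",scan(s,T,.052,ys,-.075,-.03,blue))
im=c["img"]; cv2.imwrite("pics/w5s.png",im)
E
```

```text
rail [(-0.06, 'out', array([ 739., -202.], dtype=float32)), (-0.03, 'out', array([ 638., -202.], dtype=float32)), (0, 'out', array([ 537., -202.], dtype=float32)), (0.03, 'out', array([ 437., -202.], dtype=float32))]
lip [(-0.06, 'out', array([ 867., -498.], dtype=float32)), (-0.03, 'out', array([ 736., -497.], dtype=float32)), (0, 'out', array([ 604., -497.], dtype=float32)), (0.03, 'out', array([ 472., -497.], dtype=float32))]
ledge front [(-0.06, 'out', array([ 754., -361.], dtype=float32)), (-0.03, 'out', array([ 650., -361.], dtype=float32)), (0, 'out', array([ 545., -361.], dtype=float32)), (0.03, 'out', array([ 441., -361.], dtype=float32))]
[[ 179.6921 -349.6223]
 [ 976.6806 -350.8736]
 [ 213.527  -711.397 ]
 [1107.4929 -713.1702]]
scene rail [(-0.06, -65.0, 0.3, -47.0, -1.4), (-0.03, -73.0, 1.9, -53.0, -2.1), (0, -30.5, -0.0, -48.5, -1.2), (0.03, -74.0, 0.2, -58.5, -1.9)]
scene rail b [(-0.06, -55.0, 4.8, -46.5, -1.6), (-0.03, -56.5, 4.8, -44.5, -1.3), (0, -58.0, 4.8, -45.0, -1.4), (0.03, -58.5, 4.2, -46.5, -1.6)]
```

View pics/w5s.png

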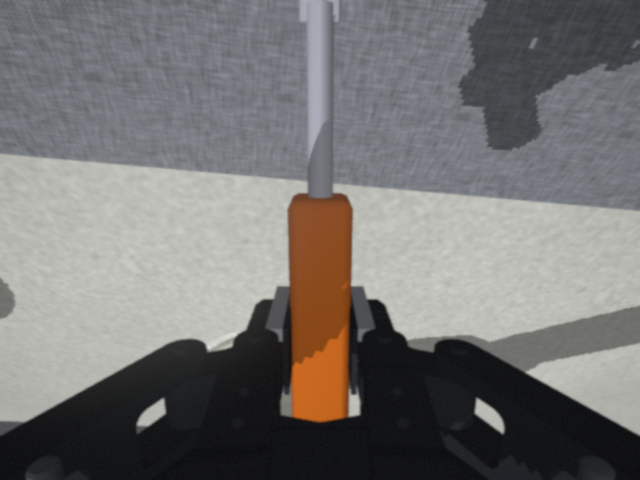

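The wrist view has only the tool in it, and the blade end is out of frame. I'll scan edges in the earlier pictures instead.

Run:
```python
from scan import *
M=np.array([[-0.0008,-0.9656,-0.2601,0.0658],[1,-.0006,-.0005,-.0001],[.0003,-.2601,.9656,-.1433],[0,0,0,1]])
T=np.eye(4); T[:3,:3]=Ro.from_rotvec([-3.14,-.015,-.005]).as_matrix(); T[:3,3]=[.4694,-.0377,.3216]; T=T@M; print(T[:3,3])
c=dict(vertical_fov=61.79392,cx=319.8175,cy=240.507,img=cv2.imread("pics/w1.png"))
def cam(n,f):
    s=viewer.camera(n); T=np.eye(4); T[:3,:3]=Ro.from_rotvec(s["attitude"]).as_matrix(); T[:3,3]=s["position"]; s=dict(s); s["img"]=cv2.imread(f); return s,T
ys=np.linspace(-.06,.06,13)
def rep(n,r,k):
    a=np.array([[q[0],q[k]] for q in r if q[1]!="out"],float); f=np.polyfit(a[:,0]*1e3,a[:,1],1); print(n,"median",np.median(a[:,1]),"slope",f[0].round(4),a[:,1])
for n,(c,T) in (("w1",(c,T)),("top",cam("top","pics/top0.png")),("scene",cam("scene","pics/scene0.png"))):
    r=scan(c,T,.052,ys,-.075,-.03,blue); rep(n+" rail +blue",r,1); rep(n+" rail -blue",r,3)
    if n!="scene": rep(n+" lip",scan(c,T,.043,ys,-.022,.010,gray),1)
    # ends of rail along y at z=.052
    v=blue(c["img"].astype(np.float32)); yy=np.arange(-.125,.125,.0005); P=np.array([case2w((-.0525,y,.052)) for y in yy]); uv=proj(c,T,P).astype(np.float32)
    pr=cv2.remap(v,uv[None,:,0],uv[None,:,1],cv2.INTER_LINEAR)[0]; th=(pr.max()+np.median(pr[:20]))/2; on=yy[pr>th]; print(n,"rail y ends",on.min(),on.max(), "px/10mm",np.linalg.norm(uv[20]-uv[0]).round(2))
```

```text
[ 0.5347 -0.0372  0.4651]
w1 rail +blue median -58.0 slope -0.017 [-57.  -57.  -57.5 -57.5 -57.5 -58.  -58.  -58.  -58.5 -58.5 -58.5 -59.
 -59. ]
w1 rail -blue median -49.0 slope -0.0157 [-48.  -48.5 -48.5 -48.5 -48.5 -49.  -49.  -49.  -49.5 -49.5 -49.5 -50.
 -50. ]
w1 lip median -8.5 slope -0.014 [-7.5 -7.5 -7.5 -8.  -8.  -8.  -8.5 -8.5 -8.5 -8.5 -9.  -9.  -9. ]
w1 rail y ends -0.09849999999999998 0.0995000000000002 px/10mm 10.43
top rail +blue median -59.5 slope -0.0176 [-57.5 -59.5 -58.5 -59.5 -59.  -58.5 -59.5 -58.5 -60.  -59.  -60.5 -60.
 -61. ]
top rail -blue median -50.0 slope -0.0201 [-49.5 -48.5 -49.5 -49.  -49.  -50.  -49.  -50.5 -50.  -51.  -50.5 -51.5
 -51. ]
top lip median -9.0 slope -0.0181 [ -8.   -7.5  -9.   -8.   -9.5  -8.5 -10.   -9.5  -9.  -10.   -9.  -10.5
 -10. ]
top rail y ends -0.09799999999999998 0.0980000000000002 px/10mm 3.84
scene rail +blue median -57.0 slope -0.0206 [-54.5 -56.5 -56.5 -56.5 -56.5 -56.5 -58.  -58.5 -58.5 -58.5 -58.5 -57.
 -57. ]
scene rail -blue median -46.0 slope -0.0132 [-46.5 -46.5 -45.  -45.  -44.5 -44.5 -44.5 -46.  -46.  -46.5 -46.5 -46.5
 -48. ]
scene rail y ends -0.09599999999999997 0.1010000000000002 px/10mm 3.68
```

```bash
sed -i 's/^JM=.*; CY=.117/JM=np.array([.616,-.0412]); CY=.133/' h.py; sed -i 's/^JM=np.array(\[.616,-.0412\]).*TIP/JM=np.array([.616,-.0412]); CY=.133; TIP/' h.py; grep JM= h.py
python3 - <<'E'
from h import *
s,p,R=state(); print(p,R.as_rotvec(),s["wrist_force"],s["time"])
P=.602
f=lambda b,y=.063:tcp_for((-.004-b*np.cos(P),y,.029+b*np.sin(P)),P)
plan(p,R,[f(.1)]); 
chain(*f(.1),[f(.06),f(.0)])
for q in [(-.05,.07,.052)]: pass
t=p+R.apply(TIP); print(w2case(t))
E
```

```text
JM=np.array([.616,-.0412]); CY=.133; TIP=np.array([.133,0,-.0175])
[ 0.4032 -0.0015  0.148 ] [ 2.9658  0.173  -0.9094] [ 0.2729 -0.7217 -1.4712] 8.2
rot [-0.0087 -0.0069 -0.0138] d [0.0006 0.0046 0.0013]
rot [0. 0. 0.] d [ 0.04  0.   -0.  ]
rot [0. 0. 0.] d [ 0.06  0.   -0.  ]
[-0.0857  0.0656  0.0879]
```

Emit:
{"api": "apply_moves", "payload": {"deltas": [[-0.009,-0.007,-0.014,0.001,0.005,0.001,0],[-0.009,-0.007,-0.014,0.001,0.005,0.001,0],[-0.009,-0.007,-0.014,0.001,0.005,0.001,0],[-0.009,-0.007,-0.014,0.001,0.005,0.001,0],[-0.009,-0.007,-0.014,0.001,0.005,0.001,0]]}}

```text
time: 8.7
tcp_pos: [0.4041, -0.0063, 0.1466]
orientation: [2.957, 0.198, -0.918]
wrist_force: [0.2, 0.9, -0.4]
finger_gap: 0.0186
finger_force: 68.8
```

Emit:
{"api": "apply_moves", "payload": {"deltas": [[0,0,0,0.015,0,0,0],[0,0,0,0.03,0,0,0],[0,0,0,0.04,0,0,0],[0,0,0,0.04,0,0,0],[0,0,0,0.04,0,0,0]]}}

```text
time: 9.2
tcp_pos: [0.4365, -0.0017, 0.1235]
orientation: [2.956, 0.198, -0.92]
wrist_force: [-0.9, 0.9, -1.9]
finger_gap: 0.0187
finger_force: 68.8
```

Run:
```python
from h import *
P=.602
f=lambda b,y=.063:tcp_for((-.004-b*np.cos(P),y,.029+b*np.sin(P)),P)
for _ in range(3): c=viewer.camera("scene")
s,p,R=state(); print(p,R.as_rotvec(),s["wrist_force"],w2case(p+R.apply(TIP)))
plan(p,R,[f(0)])
T=np.eye(4); T[:3,:3]=Ro.from_rotvec(c["attitude"]).as_matrix(); T[:3,3]=c["position"]
print("pred tip px",proj(c,T,[p+R.apply(TIP),p+R.apply(TIP-[.035,0,0])]))
marks("scene",["opener_tip"])
cv2.imwrite("pics/c3.png",cv2.resize(c["img"][225:300,275:355],None,fx=7.5,fy=7.5,interpolation=cv2.INTER_CUBIC))
```

```text
[ 0.4364 -0.002   0.1241] [ 2.9562  0.198  -0.9182] [-0.1901  0.4347 -2.0741] [-0.0533  0.0628  0.0632]
rot [0.0006 0.0003 0.0006] d [ 0.06   -0.0003  0.0003]
pred tip px [[307.1228 259.155 ]
 [307.4336 246.655 ]]
opener_tip [([0.4042, 0.5381, 0.0133], 0.92), ([0.5483, 0.0155, 0.0605], 0.63)]
```

View pics/c3.png

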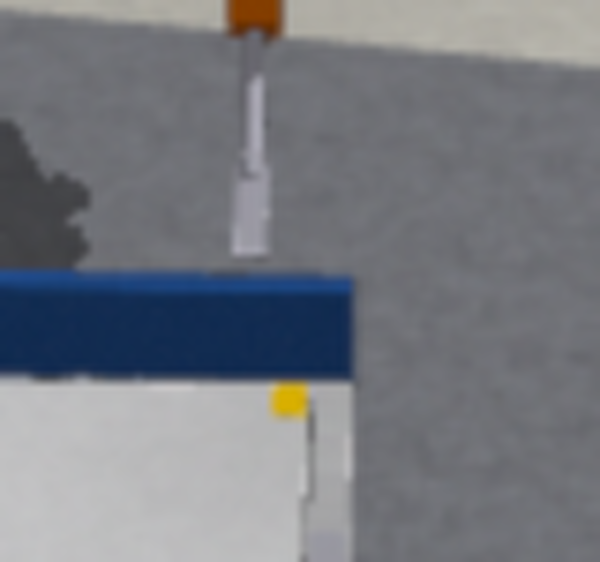

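The tip is at scene (308.3,258.9) against a predicted (307.1,259.2), clear in front of the rail edge at row 261.5. I'll advance along the tool axis, slowly.

Emit:
{"api": "apply_moves", "payload": {"deltas": [[0,0,0,0.008,0,0,0],[0,0,0,0.018,0,0,0],[0,0,0,0.028,0,0,0],[0,0,0,0.034,0,0,0],[0,0,0,0.04,0,0,0]]}}

```text
time: 9.9
tcp_pos: [0.4698, 0.0026, 0.1006]
orientation: [2.956, 0.198, -0.919]
wrist_force: [-0.5, 0.1, -0.9]
finger_gap: 0.0188
finger_force: 68.8
```

Emit:
{"api": "apply_moves", "payload": {"deltas": [[0,0,0,0.005,0,0,0],[0,0,0,0.01,0,0,0],[0,0,0,0.014,0,0,0],[0,0,0,0.017,0,0,0],[0,0,0,0.02,0,0,0]]}}

```text
time: 10.4
tcp_pos: [0.4859, 0.0046, 0.0899]
orientation: [2.956, 0.198, -0.918]
wrist_force: [-0.7, 0.0, -0.5]
finger_gap: 0.0185
finger_force: 68.8
```

Emit:
{"api": "apply_moves", "payload": {"deltas": [[0,0,0,0,0,0,0],[0,0,0,0,0,0,0],[0,0,0,0,0,0,0]]}}

```text
time: 10.7
tcp_pos: [0.4857, 0.0046, 0.0901]
orientation: [2.956, 0.198, -0.918]
wrist_force: [-0.3, -0.4, -0.8]
finger_gap: 0.0188
finger_force: 68.8
```

Run:
```python
from h import *
s,p,R=state(); print(p,R.as_rotvec(),s["wrist_force"],s["torque"],w2case(p+R.apply(TIP)))
x=np.array([np.cos(CY),np.sin(CY),0]); print("1mm +x case in tool",R.inv().apply(x), "up",R.inv().apply([0,0,1]), "y",R.inv().apply([-np.sin(CY),np.cos(CY),0]))
```

```text
[0.4857 0.0046 0.0901] [ 2.9564  0.1977 -0.9177] [-0.2549 -0.4161 -0.847 ] [ 0.1268 -0.6799 -0.0481] [-0.0036  0.0627  0.0292]
1mm +x case in tool [ 0.8242  0.0006 -0.5663] up [-0.5663  0.0002 -0.8242] y [ 0.0004 -1.     -0.0005]
```

Emit:
{"api": "apply_moves", "payload": {"deltas": [[0,0,0,0.001,0,-0.0007,0],[0,0,0,0.0018,0,-0.0012,0],[0,0,0,0.0018,0,-0.0012,0]]}}

```text
time: 11.0
tcp_pos: [0.4881, 0.0049, 0.09]
orientation: [2.957, 0.197, -0.917]
wrist_force: [-0.1, -0.4, -1.3]
finger_gap: 0.0188
finger_force: 68.8
```

Emit:
{"api": "apply_moves", "payload": {"deltas": [[0,0,0,0.0008,0,-0.0006,0],[0,0,0,0.0016,0,-0.0011,0],[0,0,0,0.0016,0,-0.0011,0]]}}

```text
time: 11.3
tcp_pos: [0.4899, 0.0052, 0.0899]
orientation: [2.957, 0.198, -0.918]
wrist_force: [-0.2, 0.3, -1.0]
finger_gap: 0.0182
finger_force: 68.8
```

Emit:
{"api": "apply_moves", "payload": {"deltas": [[0,0,0,0.0008,0,-0.0006,0],[0,0,0,0.0016,0,-0.0011,0],[0,0,0,0.0016,0,-0.0011,0]]}}

```text
time: 11.6
tcp_pos: [0.4918, 0.0054, 0.0899]
orientation: [2.956, 0.198, -0.918]
wrist_force: [-0.1, 0.2, -1.3]
finger_gap: 0.0186
finger_force: 68.8
```

Emit:
{"api": "apply_moves", "payload": {"deltas": [[0,0,0,0.0008,0,-0.0006,0],[0,0,0,0.0008,0,-0.0006,0]]}}

```text
time: 11.8
tcp_pos: [0.4922, 0.0055, 0.0901]
orientation: [2.956, 0.198, -0.92]
wrist_force: [-1.9, 0.0, 0.8]
finger_gap: 0.0184
finger_force: 68.7
```

Wall contact found: −1.9 N, and the TCP stopped advancing. I'll back off 4.5 mm, then probe gently downward to check the height.

Emit:
{"api": "apply_moves", "payload": {"deltas": [[0,0,0,-0.002,0,0.0013,0],[0,0,0,-0.0037,0,0.0025,0],[0,0,0,-0.0037,0,0.0025,0]]}}

```text
time: 12.1
tcp_pos: [0.4882, 0.0048, 0.09]
orientation: [2.956, 0.198, -0.917]
wrist_force: [1.0, 0.1, -1.1]
finger_gap: 0.0187
finger_force: 68.7
```

Emit:
{"api": "apply_moves", "payload": {"deltas": [[0,0,0,0.0008,0,0.0012,0],[0,0,0,0.0014,0,0.0021,0],[0,0,0,0.0014,0,0.0021,0]]}}

```text
time: 12.4
tcp_pos: [0.4883, 0.0049, 0.0874]
orientation: [2.956, 0.198, -0.918]
wrist_force: [0.7, -0.1, 0.5]
finger_gap: 0.0186
finger_force: 68.8
```

Run:
```python
from h import *
s,p,R=state(); print(p,R.as_rotvec(),s["wrist_force"],s["torque"],w2case(p+R.apply(TIP)))
```

```text
[0.4883 0.0049 0.0874] [ 2.9565  0.1976 -0.9178] [ 0.6808 -0.1306  0.4728] [ 0.0702 -0.7134  0.0098] [-0.0009  0.0627  0.0265]
```

Emit:
{"api": "apply_moves", "payload": {"deltas": [[0,0,0,0.0006,0,0.0008,0],[0,0,0,0.0006,0,0.0008,0],[0,0,0,0.0006,0,0.0008,0]]}}

```text
time: 12.7
tcp_pos: [0.4882, 0.0049, 0.0868]
orientation: [2.956, 0.198, -0.918]
wrist_force: [-0.1, 0.2, 3.6]
finger_gap: 0.0185
finger_force: 69.1
```

Emit:
{"api": "apply_moves", "payload": {"deltas": [[0,0,0,0.0006,0,0.0008,0],[0,0,0,0.0006,0,0.0008,0],[0,0,0,0.0006,0,0.0008,0]]}}

```text
time: 13.0
tcp_pos: [0.488, 0.0049, 0.0862]
orientation: [2.956, 0.198, -0.919]
wrist_force: [-2.6, -0.1, 5.6]
finger_gap: 0.0187
finger_force: 69.4
```

Emit:
{"api": "apply_moves", "payload": {"deltas": [[0,0,0,-0.0015,0,-0.002,0],[0,0,0,-0.0029,-0.001,-0.0043,0],[0,0,0,-0.0029,-0.004,-0.0043,0],[0,0,0,-0.0029,-0.004,-0.0043,0],[0,0,0,-0.0029,-0.004,-0.0043,0]]}}

```text
time: 13.5
tcp_pos: [0.4877, 0.0091, 0.0905]
orientation: [2.956, 0.198, -0.918]
wrist_force: [0.0, 0.2, -1.3]
finger_gap: 0.0185
finger_force: 68.8
```

Run:
```python
from h import *
viewer.camera("scene")
s,p,R=state(); print(p,R.as_rotvec(),s["wrist_force"],s["torque"],w2case(p+R.apply(TIP)))
print(R.inv().apply([np.sin(CY),-np.cos(CY),0]))
```

```text
[0.4877 0.009  0.0904] [ 2.9562  0.1981 -0.9181] [-0.5458  0.2544 -0.9106] [ 0.124  -0.7177 -0.0344] [-0.001   0.0668  0.0295]
[-0.0006  1.      0.0005]
```

Emit:
{"api": "apply_moves", "payload": {"deltas": [[0,0,0,0,0.003,0,0],[0,0,0,0,0.008,0,0],[0,0,0,0,0.013,0,0],[0,0,0,0,0.018,0,0],[0,0,0,0,0.023,0,0]]}}

```text
time: 14.05
tcp_pos: [0.491, -0.0147, 0.0907]
orientation: [2.956, 0.197, -0.918]
wrist_force: [0.5, 0.7, -1.7]
finger_gap: 0.0187
finger_force: 68.8
```

Emit:
{"api": "apply_moves", "payload": {"deltas": [[0,0,0,0,0.005,0,0],[0,0,0,0,0.01,0,0],[0,0,0,0,0.015,0,0],[0,0,0,0,0.02,0,0],[0,0,0,0,0.025,0,0]]}}

```text
time: 14.55
tcp_pos: [0.4943, -0.0391, 0.0907]
orientation: [2.956, 0.198, -0.918]
wrist_force: [0.3, -0.3, -0.9]
finger_gap: 0.0192
finger_force: 68.8
```

Emit:
{"api": "apply_moves", "payload": {"deltas": [[0,0,0,0,0.005,0,0],[0,0,0,0,0.01,0,0],[0,0,0,0,0.015,0,0],[0,0,0,0,0.02,0,0],[0,0,0,0,0.025,0,0]]}}

```text
time: 15.05
tcp_pos: [0.4976, -0.0638, 0.0907]
orientation: [2.956, 0.198, -0.918]
wrist_force: [-0.3, 0.1, -0.9]
finger_gap: 0.0187
finger_force: 68.8
```

Emit:
{"api": "apply_moves", "payload": {"deltas": [[0,0,0,0,0.005,0,0],[0,0,0,0,0.01,0,0],[0,0,0,0,0.015,0,0],[0,0,0,0,0.02,0,0],[0,0,0,0,0.025,0,0]]}}

```text
time: 15.55
tcp_pos: [0.5009, -0.0886, 0.0907]
orientation: [2.956, 0.198, -0.918]
wrist_force: [0.0, 0.1, -1.9]
finger_gap: 0.0186
finger_force: 68.8
```

Emit:
{"api": "apply_moves", "payload": {"deltas": [[0,0,0,0,0.005,0,0],[0,0,0,0,0.01,0,0],[0,0,0,0,0.015,0,0],[0,0,0,0,0.02,0,0],[0,0,0,0,0.025,0,0]]}}

```text
time: 16.05
tcp_pos: [0.5043, -0.1134, 0.0907]
orientation: [2.956, 0.198, -0.918]
wrist_force: [0.9, 0.4, -0.9]
finger_gap: 0.0185
finger_force: 68.8
```

Emit:
{"api": "apply_moves", "payload": {"deltas": [[0,0,0,0,0.005,0,0],[0,0,0,0,0.009,0,0],[0,0,0,0,0.01,0,0],[0,0,0,0,0.01,0,0],[0,0,0,0,0.01,0,0]]}}

```text
time: 16.55
tcp_pos: [0.5055, -0.1226, 0.0907]
orientation: [2.957, 0.198, -0.918]
wrist_force: [0.1, 0.9, -1.1]
finger_gap: 0.0189
finger_force: 68.8
```

Run:
```python
from h import *
c=viewer.camera("scene"); cv2.imwrite("pics/s_pass.png",c["img"])
s,p,R=state(); print(s["time"],p,R.as_rotvec(),s["wrist_force"],w2case(p+R.apply(TIP)))
marks("scene",["cover_lip","opener_tip"])
```

```text
16.6 [ 0.5056 -0.1225  0.0907] [ 2.9566  0.1985 -0.9178] [-0.0838  0.9607 -1.6654] [-0.0007 -0.0658  0.0298]
cover_lip [([0.6024, -0.0447, 0.0368], 0.81)]
opener_tip [([0.4059, 0.5405, 0.0125], 0.91), ([0.6196, -0.1072, 0.0285], 0.66)]
```

Run:
```python
from h import *
ph=np.radians(np.r_[0,2,4,6,8,10,12.5,15,17.5,20,22.5,25,27.5,30,32.5,35,37.5,40,42.5,45,47.5,50,52,54,54]); Rr=np.interp(np.degrees(ph),[0,4,25,54],[.1365,.1365,.129,.127])
pt=np.c_[.132-Rr*np.cos(ph),.038+Rr*np.sin(ph)]
pt=np.r_[[[-.0045,.0285],[-.0045,.033]],pt]; pt[2:,1]-=.002
i0=[0,5,10,15,20,25]
f=lambda d:np.c_[.824*d[:,0]-.566*d[:,1],-.566*d[:,0]-.824*d[:,1]]
for a in i0:
    print(f(pt[a+1:a+6]-pt[a]).round(4).tolist(), np.round(pt[min(a+5,len(pt)-1)]*1e3))
```

```text
[[-0.0025, -0.0037], [-0.0042, -0.0062], [-0.0069, -0.0102], [-0.0094, -0.0142], [-0.0111, -0.0187]] [-3. 50.]
[[-0.0015, -0.0045], [-0.0029, -0.0091], [-0.0044, -0.0148], [-0.0056, -0.0205], [-0.0066, -0.0263]] [ 6. 76.]
[[-0.0007, -0.0058], [-0.0011, -0.0115], [-0.0013, -0.0172], [-0.0019, -0.0228], [-0.0023, -0.0284]] [ 21. 100.]
[[-0.0001, -0.0056], [-0.0, -0.0112], [0.0003, -0.0168], [0.0009, -0.0224], [0.0017, -0.0279]] [ 38. 122.]
[[0.0011, -0.0055], [0.0024, -0.0109], [0.0039, -0.0162], [0.0053, -0.0204], [0.0068, -0.0246]] [ 57. 139.]
[[0.0, -0.0]] [ 57. 139.]
```

Emit:
{"api": "apply_moves", "payload": {"deltas": [[0,0,0,-0.0025,0,-0.0037,0],[0,0,0,-0.0042,0,-0.0062,0],[0,0,0,-0.0069,0,-0.0102,0],[0,0,0,-0.0094,0,-0.0142,0],[0,0,0,-0.0111,0,-0.0187,0]]}}

```text
time: 17.2
tcp_pos: [0.5064, -0.1226, 0.1128]
orientation: [2.956, 0.198, -0.92]
wrist_force: [-1.9, 0.5, -2.3]
finger_gap: 0.0189
finger_force: 68.4
```

Run:
```python
from h import *
c=viewer.camera("scene"); cv2.imwrite("pics/s_l1.png",c["img"])
s,p,R=state(); print(s["time"],p,R.as_rotvec(),s["wrist_force"],s["torque"],w2case(p+R.apply(TIP)))
marks("scene",["cover_lip","opener_tip"])
```

```text
17.25 [ 0.5067 -0.1227  0.1136] [ 2.9559  0.1976 -0.9194] [-2.932   0.6881 -1.8488] [ 0.1599  0.1776 -0.0571] [ 0.0003 -0.0662  0.0526]
cover_lip [([0.6059, -0.0397, 0.0562], 0.81)]
opener_tip [([0.4053, 0.5353, 0.0097], 0.64), ([0.6197, -0.1093, 0.0502], 0.55)]
```

The lip is rising (z = 56 mm) with only about 3 N. I'll continue.

Emit:
{"api": "apply_moves", "payload": {"deltas": [[0,0,0,-0.0015,0,-0.0045,0],[0,0,0,-0.0029,0,-0.0091,0],[0,0,0,-0.0044,0,-0.0148,0],[0,0,0,-0.0056,0,-0.0205,0],[0,0,0,-0.0066,0,-0.0263,0]]}}

```text
time: 17.85
tcp_pos: [0.5167, -0.1216, 0.1384]
orientation: [2.956, 0.197, -0.917]
wrist_force: [-3.8, -0.2, -2.3]
finger_gap: 0.0192
finger_force: 68.4
```

Emit:
{"api": "apply_moves", "payload": {"deltas": [[0,0,0,-0.0007,0,-0.0058,0],[0,0,0,-0.0011,0,-0.0115,0],[0,0,0,-0.0013,0,-0.0172,0],[0,0,0,-0.0019,0,-0.0228,0],[0,0,0,-0.0023,0,-0.0284,0]]}}

```text
time: 18.35
tcp_pos: [0.5308, -0.1195, 0.163]
orientation: [2.957, 0.198, -0.917]
wrist_force: [-2.9, -0.6, -2.0]
finger_gap: 0.0188
finger_force: 68.5
```

Run:
```python
from h import *
c=viewer.camera("scene"); cv2.imwrite("pics/s_l2.png",c["img"])
s,p,R=state(); print(s["time"],p,R.as_rotvec(),s["wrist_force"],s["torque"],w2case(p+R.apply(TIP)))
marks("scene",["cover_lip","opener_tip"])
```

```text
18.4 [ 0.5316 -0.1194  0.1637] [ 2.9572  0.1976 -0.9149] [-2.3213 -0.7276 -1.1102] [ 0.0216 -0.1048  0.017 ] [ 0.0256 -0.0663  0.103 ]
cover_lip [([0.6229, -0.0425, 0.1098], 0.8)]
opener_tip [([0.4027, 0.54, 0.0096], 0.89), ([0.6461, -0.1027, 0.1032], 0.57), ([0.5293, -0.1172, 0.1697], 0.31)]
```

Emit:
{"api": "apply_moves", "payload": {"deltas": [[0,0,0,-0.0001,0,-0.0056,0],[0,0,0,0,0,-0.0112,0],[0,0,0,0.0003,0,-0.0168,0],[0,0,0,0.0009,0,-0.0224,0],[0,0,0,0.0017,0,-0.0279,0]]}}

```text
time: 19.0
tcp_pos: [0.5475, -0.1172, 0.1851]
orientation: [2.956, 0.198, -0.919]
wrist_force: [-2.4, -1.2, -1.4]
finger_gap: 0.0188
finger_force: 68.6
```

Emit:
{"api": "apply_moves", "payload": {"deltas": [[0,0,0,0.0011,0,-0.0055,0],[0,0,0,0.0024,0,-0.0109,0],[0,0,0,0.0039,0,-0.0162,0],[0,0,0,0.0053,0,-0.0204,0],[0,0,0,0.0068,0,-0.0246,0]]}}

```text
time: 19.5
tcp_pos: [0.5671, -0.1147, 0.2013]
orientation: [2.956, 0.197, -0.918]
wrist_force: [-3.0, -0.1, -0.3]
finger_gap: 0.0187
finger_force: 68.6
```

Run:
```python
from h import *
c=viewer.camera("scene"); cv2.imwrite("pics/s_l3.png",c["img"])
s,p,R=state(); print(s["time"],p,R.as_rotvec(),s["wrist_force"],s["torque"],w2case(p+R.apply(TIP)))
marks("scene",["cover_lip","opener_tip"])
```

```text
19.55 [ 0.5678 -0.1145  0.2015] [ 2.9569  0.1975 -0.9158] [-2.183  -1.368  -1.3715] [-0.0517 -0.1527  0.0101] [ 0.0621 -0.0662  0.1408]
cover_lip [([0.6573, -0.0343, 0.1538], 0.55)]
opener_tip [([0.6814, -0.0992, 0.1401], 0.84)]
```

The cover is at about 54°. I'll withdraw along the tool axis and check that it stays.

Emit:
{"api": "apply_moves", "payload": {"deltas": [[0,0,0,-0.01,0,0,0],[0,0,0,-0.03,0,0,0],[0,0,0,-0.06,0,0,0],[0,0,0,-0.09,0,0,0],[0,0,0,-0.12,0,0,0]]}}

```text
time: 20.15
tcp_pos: [0.4678, -0.1278, 0.2699]
orientation: [2.957, 0.198, -0.915]
wrist_force: [0.4, -0.1, -0.4]
finger_gap: 0.0191
finger_force: 68.9
```

Run:
```python
from h import *
c=viewer.camera("scene"); cv2.imwrite("pics/s_l4.png",c["img"])
marks("scene",["cover_lip","opener_tip"])
s,p,R=state(); print(s["time"],p,s["wrist_force"])
G=Rtool(.08,0)
chain(p,R,[((.43,.06,.24),Rtool(.1,.3)),((.423,.259,.12),G),((.423,.259,.022),G)])
cw,T=wcam(); cv2.imwrite("pics/w6.png",cw["img"]); print(cv2.absdiff(cw["img"],cv2.imread("pics/w5.png"))[150:290,295:345].mean())
```

```text
cover_lip [([0.6626, -0.035, 0.1546], 0.85)]
opener_tip [([0.4046, 0.5414, 0.0104], 0.91), ([0.5796, -0.115, 0.2108], 0.87)]
20.3 [ 0.4686 -0.1284  0.2709] [-0.1774 -0.3682 -1.1572]
rot [0.0164 0.2982 0.0285] d [ 0.0061 -0.1919  0.0326]
rot [0.003  0.3    0.0198] d [ 0.0478 -0.1987  0.1108]
rot [0. 0. 0.] d [0.    0.    0.098]
8.972380952380952
```

Emit:
{"api": "apply_moves", "payload": {"deltas": [[0,0.03,0.005,0,-0.035,0.005,0],[0.005,0.1,0.01,0.002,-0.075,0.012,0],[0.01,0.18,0.02,0.004,-0.115,0.02,0],[0.016,0.26,0.028,0.006,-0.155,0.027,0],[0.016,0.298,0.028,0.006,-0.192,0.033,0]]}}

```text
time: 20.85
tcp_pos: [0.4292, 0.0628, 0.238]
orientation: [3.09, 0.158, -0.468]
wrist_force: [0.2, 1.0, -0.6]
finger_gap: 0.0185
finger_force: 68.9
```

Emit:
{"api": "apply_moves", "payload": {"deltas": [[0,0.08,0.005,0.01,-0.045,0.02,0],[0.003,0.16,0.01,0.02,-0.085,0.045,0],[0.003,0.23,0.015,0.03,-0.125,0.07,0],[0.003,0.3,0.02,0.04,-0.165,0.09,0],[0.003,0.3,0.02,0.048,-0.199,0.111,0]]}}

```text
time: 21.35
tcp_pos: [0.42, 0.263, 0.1176]
orientation: [-3.136, -0.133, 0.004]
wrist_force: [0.6, -0.3, -0.2]
finger_gap: 0.0187
finger_force: 68.9
```

Run:
```python
from h import *
viewer.camera("wrist")
for n in ("wrist",): marks(n,["rest_seat","rest"])
cw,T=wcam(); cv2.imwrite("pics/w7.png",cw["img"])
s,p,R=state(); print(s["time"],p,R.as_rotvec()); G=Rtool(.08,0); chain(p,R,[((.423,.259,.05),G),((.423,.259,.022),G)])
```

```text
rest_seat []
rest []
21.55 [0.4209 0.2614 0.1175] [-3.1368 -0.1329  0.0103]
rot [-0.0022  0.0065  0.0047] d [0.0023 0.0028 0.0675]
rot [0. 0. 0.] d [0.    0.    0.028]
```

View pics/w7.png

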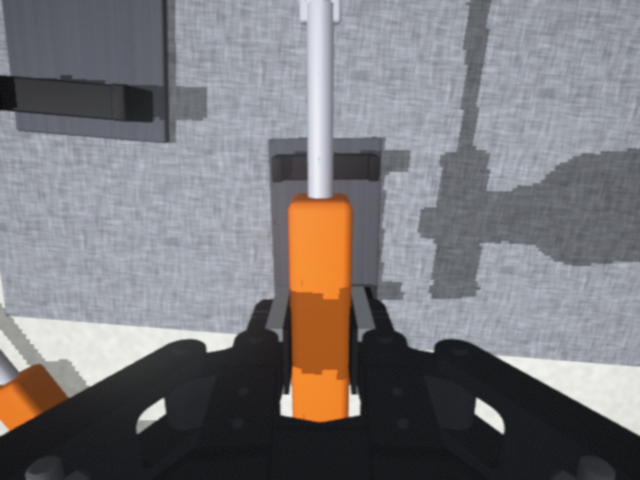

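The tool is aligned with the rest. The front saddle is centred at about (327,167) against the tool at column 320, so I'll shift 3.5 mm and lower.

Emit:
{"api": "apply_moves", "payload": {"deltas": [[-0.002,0.006,0.005,0.002,0.0035,0.02,0],[-0.002,0.006,0.005,0.002,0.0035,0.045,0],[-0.002,0.006,0.005,0.002,0.0035,0.067,0],[-0.002,0.006,0.005,0.002,0.0035,0.067,0]]}}

```text
time: 21.95
tcp_pos: [0.4233, 0.2542, 0.0495]
orientation: [3.137, 0.115, -0.003]
wrist_force: [-1.4, -0.2, -0.3]
finger_gap: 0.0187
finger_force: 68.9
```

Emit:
{"api": "apply_moves", "payload": {"deltas": [[0,0,0,0,0,0.01,0],[0,0,0,0,0,0.018,0],[0,0,0,0,0,0.024,0],[0,0,0,0,0,0.026,0],[0,0,0,0,0,0.026,0]]}}

```text
time: 22.45
tcp_pos: [0.4239, 0.257, 0.0254]
orientation: [3.139, 0.12, 0.003]
wrist_force: [-0.5, 0.6, -1.4]
finger_gap: 0.0188
finger_force: 68.9
```

Emit:
{"api": "apply_moves", "payload": {"deltas": [[0,0,0,0,0,0.0015,0],[0,0,0,0,0,0.003,0],[0,0,0,0,0,0.0035,0],[0,0,0,0,0,0.0035,0]]}}

```text
time: 22.85
tcp_pos: [0.424, 0.2569, 0.0219]
orientation: [3.139, 0.12, 0.003]
wrist_force: [0.4, -0.1, -0.8]
finger_gap: 0.0188
finger_force: 68.9
```

Emit:
{"api": "apply_moves", "payload": {"deltas": [[0,0,0,0,0,0.0008,0],[0,0,0,0,0,0.0015,0],[0,0,0,0,0,0.0015,0]]}}

```text
time: 23.15
tcp_pos: [0.4241, 0.257, 0.0214]
orientation: [3.139, 0.12, 0.004]
wrist_force: [-1.6, -1.9, 10.8]
finger_gap: 0.0187
finger_force: 70.8
```

Emit:
{"api": "apply_moves", "payload": {"deltas": [[0,0,0,0,0,-0.0008,0],[0,0,0,0,0,-0.0008,0.0854],[0,0,0,0,0,-0.0008,0.0854],[0,0,0,0,0,-0.0008,0.0854],[0,0,0,0,0,-0.0008,0.0854]]}}

```text
time: 23.65
tcp_pos: [0.4239, 0.2569, 0.0211]
orientation: [3.139, 0.12, 0.003]
wrist_force: [0.3, 0.2, 0.2]
finger_gap: 0.0757
finger_force: 0.0
```

Emit:
{"api": "apply_moves", "payload": {"deltas": [[0,0,0,0,0,0,0.0854],[0,0,0,0,0,0,0.0854]]}}

```text
time: 23.85
tcp_pos: [0.424, 0.2569, 0.0211]
orientation: [3.139, 0.12, 0.003]
wrist_force: [-0.3, 0.4, -0.1]
finger_gap: 0.0853
finger_force: 0.0
```

Emit:
{"api": "apply_moves", "payload": {"deltas": [[0,0,0,0,0,-0.02,0.0854],[0,0,0,0,0,-0.05,0.0854],[0,0,0,0,0,-0.09,0.0854],[0,0,0,0,0,-0.14,0.0854],[0,0,0,0,0,-0.18,0.0854]]}}

```text
time: 24.35
tcp_pos: [0.4236, 0.2573, 0.2035]
orientation: [-3.139, -0.121, -0.004]
wrist_force: [1.2, 0.5, 0.1]
finger_gap: 0.0855
finger_force: 0.0
```

Run:
```python
from h import *
for n in ("wrist","scene"):
    c=viewer.camera(n); cv2.imwrite(f"pics/end_{n}.png",c["img"]); marks(n,["opener_grip","opener_tip","rest_seat","cover_lip","mug","jar","parts_bin"])
s,p,R=state(); print(s["time"],p,s["wrist_force"],s["finger_gap"])
a=cv2.imread("pics/end_wrist.png"); b=cv2.imread("pics/end_scene.png")[200:380,120:500]
cv2.imwrite("pics/end.png",np.vstack([cv2.resize(b,(600,284)),cv2.resize(a[:320],(600,300))]))
```

```text
opener_grip [([0.4196, 0.2561, 0.0338], 0.93)]
opener_tip []
rest_seat [([0.5446, 0.4067, 0.0307], 0.82), ([0.4204, 0.2569, 0.0262], 0.6)]
cover_lip []
mug []
jar []
parts_bin []
opener_grip [([0.2409, 0.4276, 0.0123], 0.97), ([0.6628, -0.0349, 0.1546], 0.24)]
opener_tip [([0.4042, 0.5393, 0.0151], 0.86), ([0.5531, 0.2668, 0.0378], 0.51)]
rest_seat [([0.4205, 0.2631, 0.0259], 0.78), ([0.5458, 0.405, 0.0296], 0.6)]
cover_lip [([0.6618, -0.0367, 0.1529], 0.83)]
mug [([0.7289, -0.3456, -0.001], 0.9)]
jar [([0.7053, 0.3126, 0.0003], 0.75)]
parts_bin [([0.4706, -0.2813, -0.0004], 0.57)]
25.15 [0.4235 0.257  0.201 ] [0.2048 0.7631 0.7531] 0.08562723785084576
```

View pics/end.png

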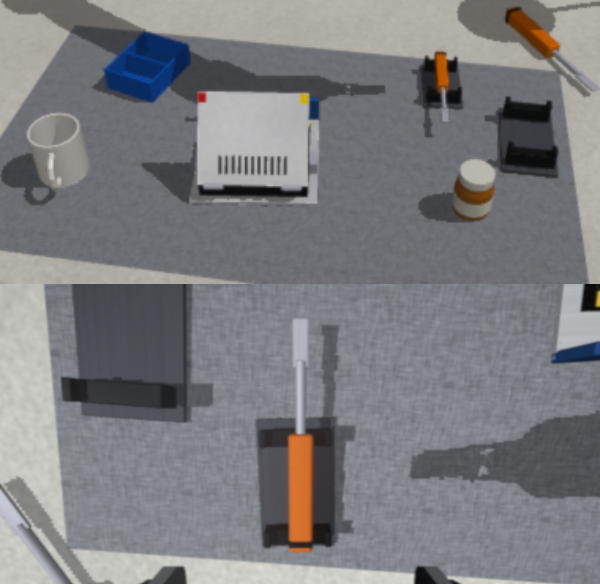

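The pictures show the tool lying centred on its rest, the cover standing open at about 54°, and the mug, jar and bin where they were. I'm handing it in.

```bash
python3 -c "
from cell import arm
print(arm.finish_job())"
```

```text
the job is handed in; nothing more can be done
None
```

I ran the blade along the joint from yellow to red in one pass at about 5 cm/s, then levered the cover up to about 54°, where it stands open by itself; the opener is back on its rest, the mug, jar and bin have not moved, and I handed the job in at about 25 s, though the hand-in returned no verdict.

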